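# Show which resin casting is cured

## Robot

A 7-joint arm with a two-finger parallel gripper is mounted at the origin on the work surface. World frame = base frame: x ahead of the robot, y to its left, z up, the work surface at z = 0. Lengths are in m, angles in rad, forces in N, time in s.
With the tool pointing down it reaches from about 0.35 to 0.9 m from the base axis. Payload 8.1 kg.
Tool frame: the origin (TCP) lies at the centre of the arm's flange, where the gripper is bolted on; the fingertips stand 178 mm ahead of it and the grasp point (between the pads) lies 159 mm ahead of it; z points along the fingers, y is the direction in which the jaws open and shut (so a half turn about z gives the same grasp; the last joint's range is limited). The gripper opens to 92 mm and grips with 3 to 60 N. Pads are 19 mm wide; open, the fingers measure 130 mm over their backs; the gripper's body (75 mm by 190 mm) begins 47 mm behind the grasp point.
Start: joints at [-1.311, 0.434, 0.025, 1.573, -0.012, 1.134, -0.075], TCP at [0.222, 0.584, 0.405] pointing down, gripper open.
Joint ranges: [-2.62, 2.62], [-0.44, 2.09], [-1.27, 1.32], [0.08, 2.57], [-1.32, 4.46], [0.12, 2], [-2.74, 2.74]. Speed limits (rad/s): [2.22, 2.22, 3.01, 3.01, 3.14, 3.14, 3.14].

## Interface

Orientations are given as a rotation vector (axis times angle).
In Python, from cell import arm, get_image, camera_model gives the robot as it stands. The module is installed in compiled form; this text tells all that it offers.
- The arm moves only by the shell command python3 -m pendant 'ROWS' [FORCE]. ROWS is JSON, a list that holds one entry, the list of rows, each a list of 7 numbers: the shift along the tool's x, y, z in mm, then the turn, a rotation vector about the tool's x, y, z in rad, then the closure, from -1 (fully open) to 1 (shut). In form: [[[x, y, z, rx, ry, rz, hand], ...]]. A call has 1 to 20 rows; each row is the pose to reach, as a shift and turn from the pose commanded when the call began, along the tool's axes at that moment; what a row does not reach only later rows make up. A row lasts 1/8 s, in which the tool goes at most 62.5 mm and 10.7 degrees, less where a joint would pass 70% of its speed; a pose out of reach is approached as far as the arm can. A call with a gripper value outside its range is refused whole. The fingers move at their own pace and stop on an object; FORCE is the grip in N (left out, the last holds). Time passes only in rows, so rows that repeat a pose let the fingers close. It gives the time, the measured TCP pose, the force and the opening at its end, in the units of the state.
- arm.observe(): the state, without advancing time (a new reading comes with each control period).
- get_image(name): name is "scene" or "side" or "wrist"; returns the picture (400x640x3 uint8, red, green, blue); there is no depth.
- camera_model(name): a dict with "fx", "fy", "cx", "cy" (pixels), "position" and "orientation" of the camera in the world; the wrist camera has in their place "T_tool_cam" (4x4, takes a point from camera to tool coordinates, whose origin is the TCP and whose axes are the flange's). Camera axes: x right, y down, z forward; pixel columns grow to the right and rows downward; lengths in m; the calibration is good to about 2 mm. A picture is of the moment at which its call begins: read the wrist's pose just before it. camera_model takes no time and is no camera call.
- arm.sign_off(): hands the job in, once; it reports no verdict.
The state is a dict: "clock": time; "joints": joint angles; "dq": joint speeds; "joint_efforts": joint torques, N m; "position": TCP position; "ee_rot": TCP orientation; "force": force on the tool from outside, world axes, zero at the start; "ft_torque": the same for the moment, N m; "width": opening from 0.0 (shut) to 1.0 (fully open).
Only numpy, scipy, OpenCV 4.12 (cv2) and the standard library are available. Lean on these libraries where they do the work, as an engineer would, in place of code of your own. Each camera call takes 0.05 s, during which the arm holds its last target.

## Task

The resin on the tray has cured. Press the button on the lamp's control unit to switch the UV lamp off, then push the lamp's arm aside until no part of its head hangs over the tray, and then point out the large scalloped coaster, and no other casting, for the learner to take out of its mould: hold the fingertips just above its middle, pointing down at it and not touching it, for two seconds. Only point: do not touch the tray or the castings, and leave the cup and the bottle where they are.

Things in the scene. Friction and masses are not known exactly. Their poses are not given: they have to be found in the camera images.
- scallop_mould_top (a point): the large scalloped coaster in its mould: a flower-like outline with 8 round lobes, 100 mm across, 18 mm high, lying flat on the tray; a silicone rim 6 mm wide stands 3 mm higher than the teal resin inside. This point is the middle of its top, at rim height; z up. Loose, 0.14 kg. The small scalloped mould looks alike but is half as wide
- scallop_mould: the same large scalloped mould; origin at the centre of its underside
- round_mould: round coaster mould, 98 mm across, 18 mm high, same materials; origin at the centre of its underside. Loose on the tray
- square_mould: square coaster mould, 86 mm a side, 18 mm high, same materials; origin at the centre of its underside. Loose on the tray
- hex_mould: hexagonal coaster mould, 86 mm over the flats, 18 mm high, same materials; origin at the centre of its underside. Loose on the tray
- small_scallop_mould: small scalloped mould, 8 lobes, 48 mm across, 14 mm high; origin at the centre of its underside. Loose on the tray
- oval_mould: small oval mould, about 58 x 42 mm, 14 mm high; origin at the centre of its underside. Loose on the tray
- cup: clear plastic mixing cup, 68 mm wide at the rim, 75 mm high, standing on the tray; origin at the centre of its underside. Light, loose
- bottle: white resin bottle, 56 mm wide, 150 mm high, standing on the table to the right of the tray; origin at the centre of its underside. Loose
- tray: white tray that holds the moulds, 340 mm along its x, 400 mm along its y; its rim adds 5 mm all round and stands 23 mm high, floor 5 mm thick; origin at the centre of its underside; fixed to the table
- lamp_button (a joint): push button, grey, 30 mm wide, on top of the lamp's control unit: 0 when up, 0.006 m when fully down, about 4 N to push it down; springs back. Pressing it most of the way down switches the lamp
- lamp_button_top (a point): middle of the button's top face; moves with the button. The control unit (105 x 95 mm, top 48 mm above the table) stands on the lamp's base, 130 mm from the lamp's post, on the robot's side of it
- lamp_arm (a joint): angle of the lamp's swing arm about its upright post, rad; grows as the head swings away from the robot (counter-clockwise from above); 0 when the arm points about to the right (-y), over the tray; stops at -0.2 and 2.2. About 0.15 N m of friction holds it wherever it is left
- lamp_pivot (a point): on the axis of the lamp's post, at the height of the arm's centre line (205 mm above the table). The post's black swivel is 34 mm wide, its top 223 mm above the table
- lamp_middle (a point): on the centre line of the arm, a level aluminium tube 18 mm thick, 110 mm from the post's axis: a good place to push with the side of the fingers; moves with the arm
- lamp_head (a point): centre of the underside of the white lamp head, 160 mm above the table; the head is a disc 104 mm wide and 54 mm high at the end of the arm, 360 mm from the post's axis
Mind the look-alikes: they are no part of the job. Leave any purple look-alike of the scallop_mould alone.

How it is judged:
By the outcome, as a careful person would: the job done as asked, in the order asked, and still so for the second after the job is handed in, with the robot touching nothing.
It also fails if it takes over 72 s, if anything falls off the work surface, if the arm or the gripper's body presses on something with over 40 N, if the wrist force passes 120 N, or if a joint passes its speed limit or range.

## Working session

There is one attempt and no reset: what is moved stays moved. The work goes in short steps, Python scripts to look and compute and a shell command to move; the robot and the scene stay as the last step left them, time stands still between calls to the robot, and variables do not carry over. Pictures are saved under pics/ and viewed, and the job is handed in when it is done.

```bash
mkdir -p pics
python3 - <<'E'
from cell import arm,get_image,camera_model
import cv2
s=arm.observe();print(s)
for n in("scene","side","wrist"):
    cv2.imwrite(f"pics/{n}0.png",get_image(n)[:,:,::-1]);print(n,camera_model(n))
E
```

```text
{'clock': 0.0, 'joints': array([-1.31060902,  0.43522469,  0.02499497,  1.57409461, -0.01157395,
        1.13397993, -0.0751177 ]), 'dq': array([-0.00070678, -0.00120928,  0.0001955 , -0.00168556, -0.00052411,
       -0.00164328, -0.00087437]), 'joint_efforts': array([ 8.05483637e-05, -6.67838645e+01,  9.85520706e-01, -3.14462686e+01,
       -6.03584270e-02,  4.28111083e-02,  2.02933338e-04]), 'position': array([0.22176458, 0.58409041, 0.40394491]), 'ee_rot': array([-5.66874251e-01, -3.08991463e+00,  2.44792139e-03]), 'force': array([-0.23295592,  0.48212527, -0.08942442]), 'ft_torque': array([ 0.03776109, -0.03664545,  0.02829822]), 'width': 1.0021062568976913}
scene {'fx': 456.9385239593196, 'fy': 456.9385239593196, 'cx': 318.2550566205652, 'cy': 191.54204445368725, 'position': array([ 0.97137445, -0.76820968,  1.07429824]), 'orientation': array([-2.38145488, -0.59634065,  0.23885374])}
side {'fx': 493.9864507189515, 'fy': 493.9864507189515, 'cx': 316.36829700836427, 'cy': 193.7740615364782, 'position': array([0.46733209, 0.67578143, 1.06972537]), 'orientation': array([-0.23994464,  2.90047012, -1.00926025])}
wrist {'fx': 304.04464762076094, 'fy': 304.04464762076094, 'cx': 315.4151039921216, 'cy': 195.31728105654892, 'T_tool_cam': array([[-2.19533446e-04, -9.59742774e-01, -2.80880328e-01,
         7.51862260e-02],
       [ 9.99999861e-01, -3.45541289e-04,  3.99092885e-04,
         3.02261228e-04],
       [-4.80082263e-04, -2.80880202e-01,  9.59742716e-01,
         2.04660316e-02],
       [ 0.00000000e+00,  0.00000000e+00,  0.00000000e+00,
         1.00000000e+00]])}
```

View pics/scene0.png

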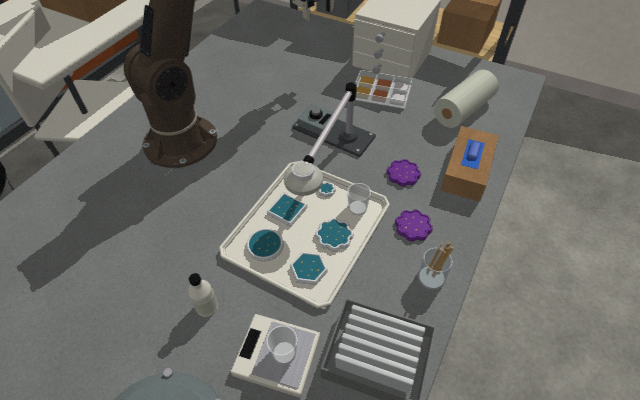

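View pics/side0.png

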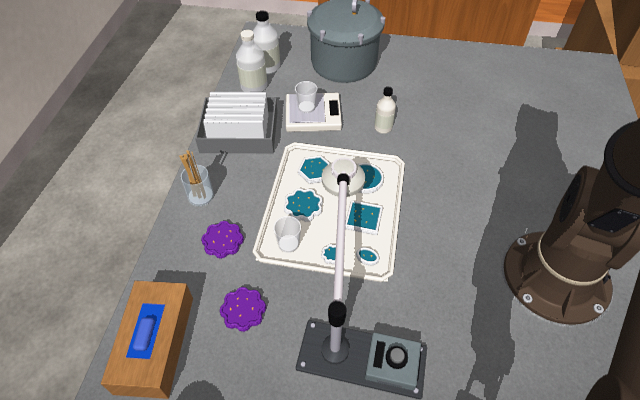

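View pics/wrist0.png

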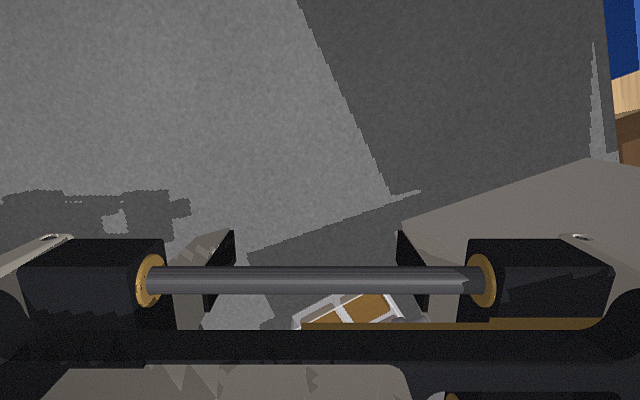

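Candidates for the large scalloped coaster:
- **Large teal scallop:** scene (334,234), side (304,204).
- **Small teal scallop:** scene (327,188), side (331,254).
- **Two purple look-alikes:** scene (404,172) and (413,225), off the tray.
- **Teal hexagon:** scene (309,268).

By the description it is the large teal one on the tray. I'll check it in crops, along with the button.

```bash
cat > h.py <<'E'
import numpy as np,cv2
from scipy.spatial.transform import Rotation as R
from cell import arm,get_image,camera_model
def cam(n,s=None):
    m=camera_model(n)
    if n=="wrist":
        T=np.eye(4);T[:3,:3]=R.from_rotvec(s["ee_rot"]).as_matrix();T[:3,3]=s["position"];T=T@m["T_tool_cam"];return m,T[:3,:3],T[:3,3]
    return m,R.from_rotvec(m["orientation"]).as_matrix(),np.array(m["position"])
def ray(c,uv):
    m,A,p=c;d=A@[(uv[0]-m["cx"])/m["fx"],(uv[1]-m["cy"])/m["fy"],1];return p,d/np.linalg.norm(d)
def onz(c,uv,z):
    p,d=ray(c,uv);return p+d*(z-p[2])/d[2]
def two(c1,u1,c2,u2):
    p,d=ray(c1,u1);q,e=ray(c2,u2);t=np.linalg.lstsq(np.c_[d,-e],q-p,rcond=None)[0]
    a,b=p+d*t[0],q+e*t[1];return (a+b)/2,np.linalg.norm(a-b)
def proj(c,P):
    m,A,p=c;x=A.T@(np.array(P)-p);return np.array([m["fx"]*x[0]/x[2]+m["cx"],m["fy"]*x[1]/x[2]+m["cy"]])
E
python3 - <<'E'
import cv2,numpy as np
from h import *
a=cv2.imread("pics/side0.png");b=cv2.imread("pics/scene0.png")
r=lambda i,x,y,w,h:cv2.resize(i[y:y+h,x:x+w],(w*4,h*4),interpolation=cv2.INTER_CUBIC)
cv2.imwrite("pics/c1.png",r(a,290,290,150,110)); cv2.imwrite("pics/c2.png",r(b,285,80,110,80)); cv2.imwrite("pics/c3.png",r(a,250,140,160,140))
cs=cam("side");cc=cam("scene")
for n,c,i in(("side",cs,a),("scene",cc,b)):
    h=cv2.cvtColor(i,cv2.COLOR_BGR2HSV);m=cv2.inRange(h,(82,110,40),(105,255,255))
    k,_,st,ce=cv2.connectedComponentsWithStats(m)
    for j in range(1,k):
        if st[j,4]>60: print(n,st[j],ce[j].round(1),onz(c,ce[j],.020).round(4))
E
```

```text
side [301 158  26  21 357] [313.3 167.5] [ 0.6372 -0.2359  0.02  ]
side [361 165  20  23 302] [370.8 176.3] [ 0.4733 -0.2295  0.02  ]
side [286 191  34  26 582] [302.7 203.2] [ 0.6435 -0.1059  0.02  ]
side [347 203  33  27 586] [363.4 215.9] [ 0.4789 -0.0907  0.02  ]
side [324 247  12  13 109] [330.2 253. ] [0.5479 0.0354 0.02  ]
side [359 250  17  11 126] [367.  255.1] [0.4573 0.0266 0.02  ]
scene [321 184  12   9  75] [326.  187.6] [0.5467 0.0316 0.02  ]
scene [270 195  33  26 441] [286.3 207.4] [ 0.4791 -0.0905  0.02  ]
scene [318 220  32  27 537] [333.7 232.8] [ 0.6436 -0.1063  0.02  ]
scene [249 230  31  26 587] [264.3 243. ] [ 0.4896 -0.2261  0.02  ]
scene [294 254  30  26 534] [308.2 266.4] [ 0.6333 -0.2341  0.02  ]
```

View pics/c1.png

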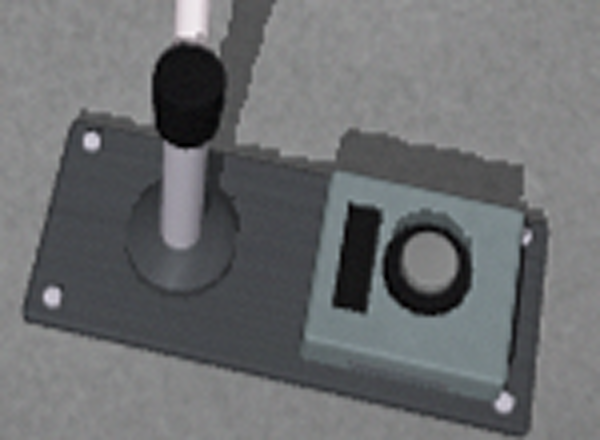

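View pics/c2.png

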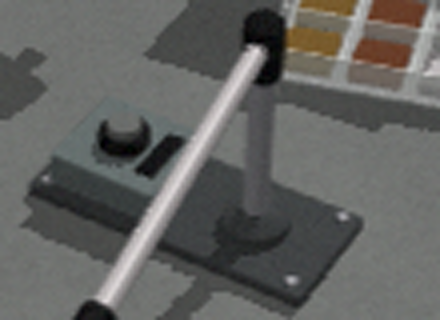

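View pics/c3.png

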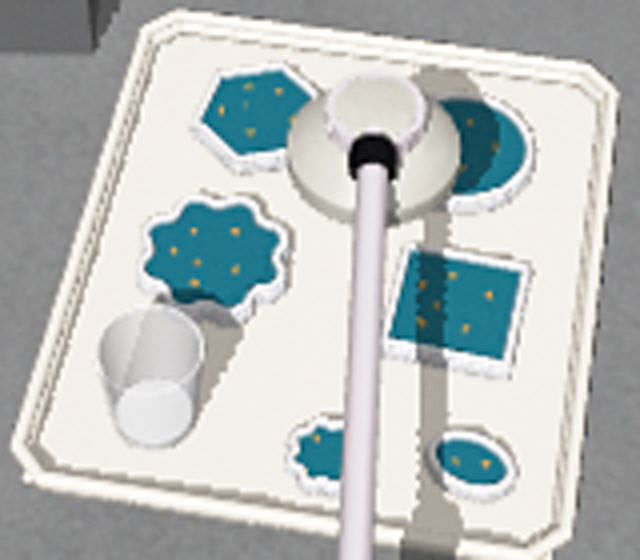

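Crop c3 shows the large teal scallop, with 8 lobes, at side (304,204). The cup stands next to it at about (288,234). Crops c1 and c2 show the grey button at side (397.5,355.8), scene (316.7,112), and the swivel top at side (337.5,308), scene (351,85.5).

Run:
```python
from h import *
cs=cam("side");cc=cam("scene")
print("button",two(cs,(397.5,355.8),cc,(316.7,112)),onz(cs,(397.5,355.8),.055),onz(cc,(316.7,112),.055))
print("swivel top",two(cs,(337.5,308),cc,(351,85.5)),onz(cs,(337.5,308),.223),onz(cc,(351,85.5),.223))
for n,p in(("baseL",(342+0,378)),("post foot",(290+180/4,290+242/4))): print(n,onz(cs,p,.012))
print("head top",onz(cs,(343.5,167),.214),onz(cc,(303,168),.205))
print("cup rim",onz(cs,(250+150/4,140+340/4),.08),"cup base", onz(cs,(250+155/4,140+412/4),.01))
for p in((185,20),(590,100),(20,460),(540,550)): print("tray",onz(cs,(250+p[0]/4,140+p[1]/4),.023).round(3))
E=0
s=arm.observe();print(R.from_rotvec(s["ee_rot"]).as_matrix().round(3))
for k in ("cup","bottle"):pass
print("bottle",onz(cs,(385,128),0.0))
```

```text
button (array([0.37384387, 0.28431202, 0.06207342]), np.float64(0.006818223904242669)) [0.36994461 0.28019071 0.055     ] [0.37326907 0.29199772 0.055     ]
swivel top (array([0.50287409, 0.27426058, 0.22183027]), np.float64(0.0034162137433106097)) [0.50123208 0.27416607 0.223     ] [0.50522672 0.27314118 0.223     ]
baseL [0.47798205 0.33014907 0.012     ]
post foot [0.50101812 0.27405442 0.012     ]
head top [ 0.53721068 -0.08003692  0.214     ] [ 0.53661447 -0.07703787  0.205     ]
cup rim [0.65768542 0.01031775 0.08      ] cup base [0.65677721 0.01715459 0.01      ]
tray [ 0.701 -0.312  0.023]
tray [ 0.403 -0.281  0.023]
tray [0.73  0.073 0.023]
tray [0.409 0.083 0.023]
[[-0.935  0.355 -0.   ]
 [ 0.355  0.935 -0.001]
 [-0.    -0.001 -1.   ]]
bottle [ 0.44969064 -0.44872384  0.        ]
```

```bash
python3 -m pendant '[[[-40,-36,0,0,0,0,-1],[-82,-76,10,0,0,0,-1],[-124,-114,30,0,0,0,-1],[-165,-150,50,0,0,0,-1],[-206,-190,75,0,0,0,-1],[-235,-216,90,0,0,0,-1],[-247,-227,104,0,0,0,-1],[-247,-227,104,0,0,0,-1],[-247,-227,104,0,0,0,-1]]]'
python3 - <<'E'
from h import *
s=arm.observe();i=get_image("wrist");cv2.imwrite("pics/w1.png",i[:,:,::-1])
print(s["position"],s["force"],s["clock"]);c=cam("wrist",s);print(proj(c,(.372,.284,.055)))
E
```

```text
clock: 1.27
position: [0.3719, 0.2854, 0.3011]
ee_rot: [-0.565, -3.09, -0.001]
force: [-0.1, 0.1, -0.2]
width: 1.003
[0.37190376 0.28541093 0.30114792] [-0.09206227  0.12472203 -0.17621776] 1.275
[313.0435263  207.29139199]
```

View pics/w1.png

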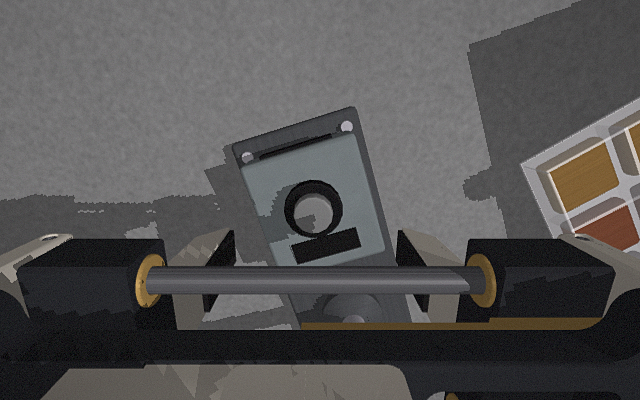

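w1 shows the button at pixel (316,212) inside its black ring, about 3 mm from where I predicted it. I'll correct for that, close the fingers and go down to just above it.

```bash
python3 -m pendant '[[[-3,2,0,0,0,0,1],[-3,2,10,0,0,0,1],[-3,2,25,0,0,0,1],[-3,2,40,0,0,0,1],[-3,2,50,0,0,0,1],[-3,2,50,0,0,0,1],[-3,2,50,0,0,0,1]]]' 20
python3 - <<'E'
from h import *
s=arm.observe();i=get_image("wrist");cv2.imwrite("pics/w2.png",i[:,:,::-1]);cv2.imwrite("pics/s2.png",cv2.resize(get_image("side")[250:400,250:450,::-1],None,fx=4,fy=4))
print(s["position"],s["force"],s["clock"],s["width"])
E
```

```text
clock: 2.2
position: [0.3758, 0.2854, 0.251]
ee_rot: [0.567, 3.09, 0.001]
force: [0.7, 0.2, 0.5]
width: 0.287
[0.37581858 0.28537429 0.2509845 ] [0.7020422  0.18880077 0.50141239] 2.2 0.2872757211918566
```

View pics/w2.png

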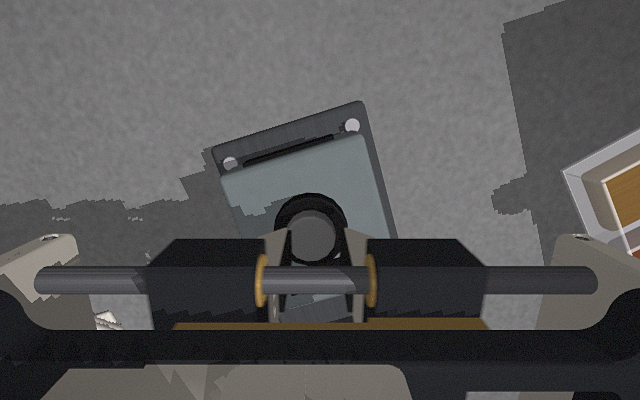

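View pics/s2.png

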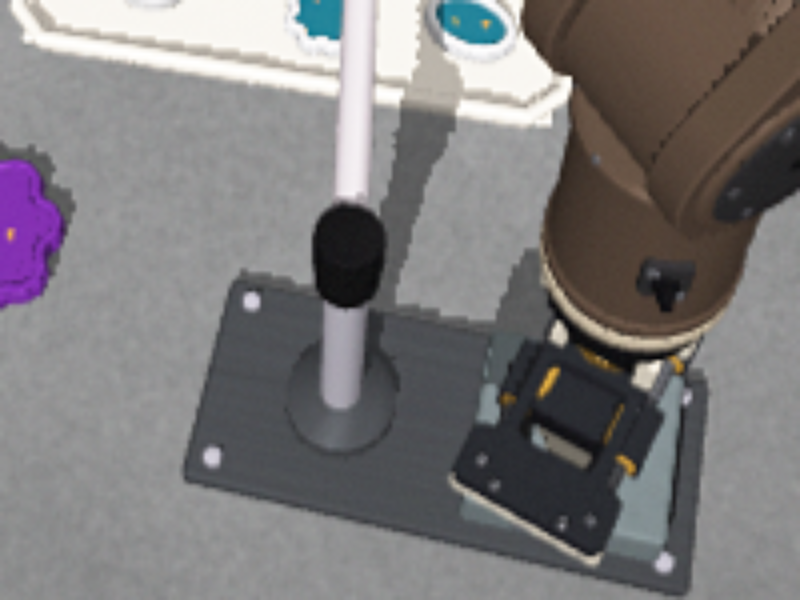

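w2 shows the button centre at (311,236), about 2 mm left of the fingers' axis. I'll shift to match, finish closing, and press.

```bash
python3 -m pendant '[[[-1,-2,0,0,0,0,1],[-1,-2,0,0,0,0,1],[-1,-2,3,0,0,0,1],[-1,-2,6,0,0,0,1],[-1,-2,8,0,0,0,1],[-1,-2,9,0,0,0,1],[-1,-2,10,0,0,0,1],[-1,-2,11,0,0,0,1]]]'; python3 -m pendant '[[[0,0,1,0,0,0,1],[0,0,2,0,0,0,1],[0,0,2,0,0,0,1]]]'
```

```text
clock: 3.3
position: [0.3762, 0.2831, 0.2414]
ee_rot: [0.567, 3.089, 0.002]
force: [-7.2, -6.1, 41.9]
width: 0.006
clock: 3.68
position: [0.3762, 0.283, 0.241]
ee_rot: [0.568, 3.089, 0.003]
force: [-10.9, -9.6, 60.3]
width: 0.005
```

Force rose to 60 N at tip z of about 0.063, so the button has either bottomed out or is blocked. I'll back off and look.

```bash
python3 -m pendant '[[[0,0,-6,0,0,0,1],[0,0,-25,0,0,0,1],[0,0,-25,0,0,0,1]]]'
python3 - <<'E'
from h import *
s=arm.observe();i=get_image("wrist");cv2.imwrite("pics/w3.png",cv2.resize(i[120:320,215:415,::-1],None,fx=3,fy=3));a=get_image("side");b=get_image("scene")
cv2.imwrite("pics/side3.png",a[:,:,::-1]);cv2.imwrite("pics/scene3.png",b[:,:,::-1])
cv2.imwrite("pics/c4.png",np.hstack([cv2.resize(b[90:290,210:410,::-1],(400,400)),cv2.resize(cv2.imread("pics/scene0.png")[90:290,210:410],(400,400))]))
print(s["position"],s["force"],s["clock"],s["width"])
E
```

```text
clock: 4.05
position: [0.3761, 0.2833, 0.2634]
ee_rot: [0.567, 3.089, 0.003]
force: [-0.4, 0.6, 0.0]
width: 0.005
[0.37613924 0.28325861 0.26343935] [-0.44166096  0.63352354  0.04002204] 4.05 0.005119693172647127
```

View pics/w3.png

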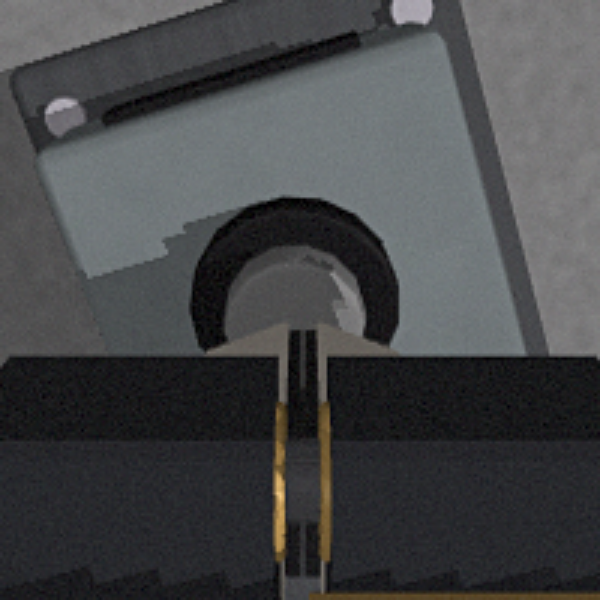

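View pics/c4.png

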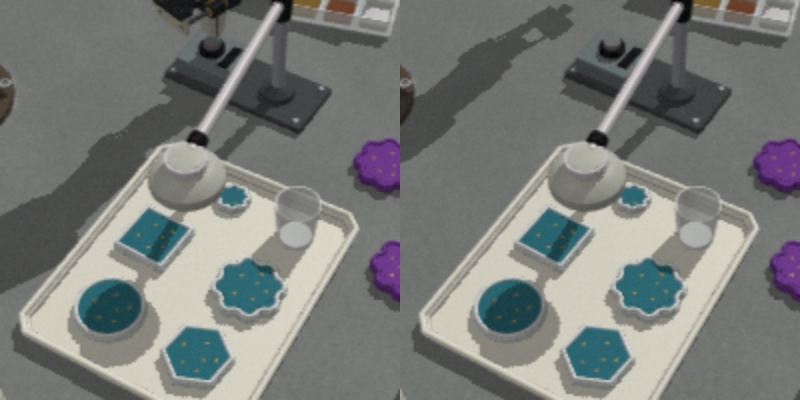

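View pics/side3.png

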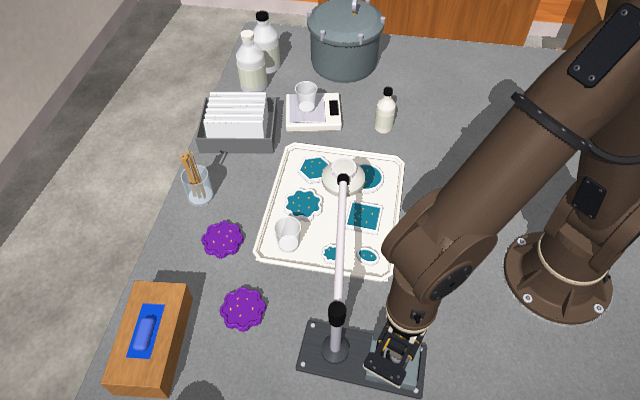

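Run:
```python
from h import *
for n in("scene","side"):
    a=cv2.imread(f"pics/{n}0.png").astype(int);b=cv2.imread(f"pics/{n}3.png").astype(int)
    r=(slice(165,310),slice(220,390)) if n=="scene" else (slice(140,285),slice(250,410))
    d=cv2.blur((b-a).astype(np.float32),(3,3))[r];print(n,d.mean((0,1)),np.abs(d).max((0,1)))
    cv2.imwrite(f"pics/d_{n}.png",cv2.resize(np.clip(128+4*d,0,255).astype(np.uint8),None,fx=3,fy=3))
print()
```

```text
scene [-1.1101238 -1.0935827 -1.1035686] [41.22222  41.444443 40.88889 ]
side [3.5079567 3.5224934 3.4468558] [192.88889 190.44444 179.77777]
```

View pics/d_scene.png

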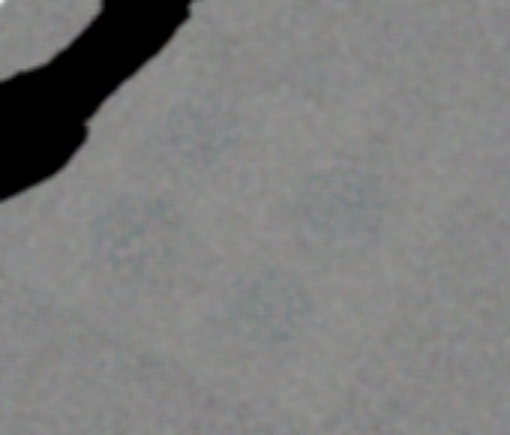

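View pics/d_side.png

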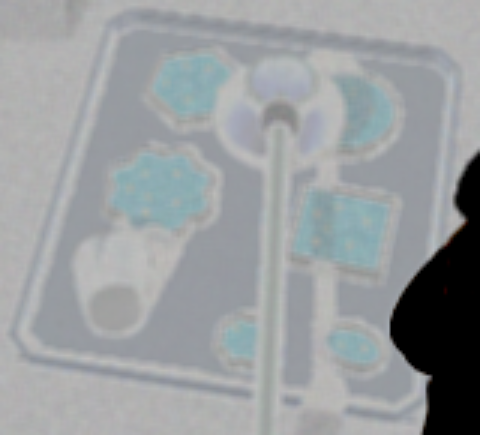

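The images don't show the lamp's state. I'll probe lightly, without a full press, to find where the button's spring contact begins. If that is about 6 mm above the hard stop at 0.063, the first press was complete.

```bash
python3 -m pendant '[[[0,0,10,0,0,0,1],[0,0,13,0,0,0,1],[0,0,13,0,0,0,1]]]'; python3 -m pendant '[[[0,0,1,0,0,0,1],[0,0,1,0,0,0,1]]]'; python3 -m pendant '[[[0,0,1,0,0,0,1],[0,0,1,0,0,0,1]]]';python3 -m pendant '[[[0,0,1,0,0,0,1],[0,0,1,0,0,0,1]]]'
```

```text
clock: 4.58
position: [0.3757, 0.2829, 0.249]
ee_rot: [-0.567, -3.089, 0.002]
force: [-0.1, -0.1, -0.2]
width: 0.006
clock: 4.82
position: [0.3759, 0.283, 0.2488]
ee_rot: [0.567, 3.09, 0.0]
force: [-0.3, 0.3, -0.3]
width: 0.003
clock: 5.08
position: [0.376, 0.2831, 0.2478]
ee_rot: [0.567, 3.09, 0.0]
force: [-0.3, 0.5, 0.4]
width: 0.008
clock: 5.32
position: [0.376, 0.2831, 0.2468]
ee_rot: [0.567, 3.09, 0.0]
force: [0.3, -0.5, 1.5]
width: 0.002
```

```bash
python3 -m pendant '[[[0,0,1,0,0,0,1],[0,0,1,0,0,0,1]]]'; python3 -m pendant '[[[0,0,0,0,0,0,1],[0,0,0,0,0,0,1]]]'
```

```text
clock: 5.58
position: [0.376, 0.2831, 0.2457]
ee_rot: [0.567, 3.09, 0.0]
force: [0.9, -0.6, 2.1]
width: 0.009
clock: 5.82
position: [0.376, 0.2831, 0.2458]
ee_rot: [0.567, 3.09, 0.0]
force: [0.4, -0.3, 2.3]
width: 0.003
```

Spring contact starts at TCP z of about 0.2475 and the hard stop was at about 0.2413, so the first press was the full 6 mm stroke. Now I'll lift and go to the robot side of the lamp arm.

```bash
python3 -m pendant '[[[0,0,-40,0,0,0,1],[0,0,-80,0,0,0,1],[0,0,-118,0,0,0,1],[-35,-27,-118,0,0,0,1],[-75,-57,-118,0,0,0,1],[-111,-85,-118,0,0,0,1],[-111,-85,-118,0,0,0,1],[-111,-85,-118,0,0,0,1]]]'
python3 - <<'E'
from h import *
s=arm.observe()
cv2.imwrite("pics/side4.png",get_image("side")[:,:,::-1]);cv2.imwrite("pics/w4.png",get_image("wrist")[:,:,::-1])
cs=cam("side");print(s["position"],R.from_rotvec(s["ee_rot"]).as_matrix().round(3))
for p in((133,285),(190,290),(172,398),(105,385),(160,330)): print(p,onz(cs,p,.1).round(3))
E
```

```text
clock: 6.82
position: [0.4491, 0.1644, 0.3634]
ee_rot: [-0.567, -3.089, 0.0]
force: [0.1, 1.0, -0.2]
width: 0.006
[0.44910806 0.16442239 0.36344418] [[-0.935  0.355 -0.001]
 [ 0.355  0.935  0.   ]
 [ 0.001 -0.    -1.   ]]
(133, 285) [0.956 0.235 0.1  ]
(190, 290) [0.828 0.226 0.1  ]
(172, 398) [0.789 0.449 0.1  ]
(105, 385) [0.925 0.447 0.1  ]
(160, 330) [0.86  0.324 0.1  ]
```

View pics/side4.png

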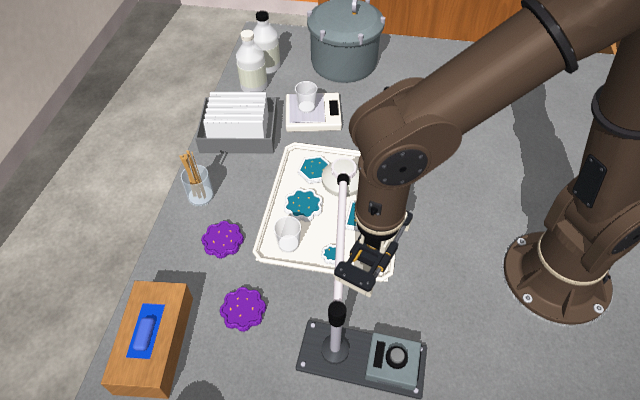

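View pics/w4.png

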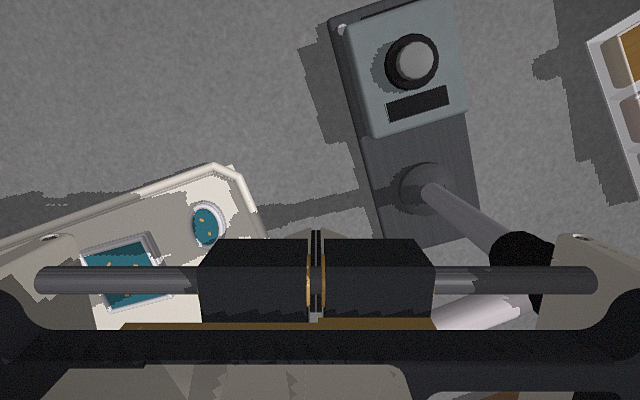

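```bash
python3 -m pendant '[[[-12,4,0,0,0,0,1],[-25,8,0,0,0,0,1],[-37,12,0,0,0,0,1],[-43,14,0,0,0,0,1],[-50,17,0,0,0,0,1],[-56,20,0,0,0,0,1],[-63,22,0,0,0,0,1],[-69,25,0,0,0,0,1],[-74,29,0,0,0,0,1],[-80,34,0,0,0,0,1],[-85,38,0,0,0,0,1],[-90,43,0,0,0,0,1],[-95,47,0,0,0,0,1],[-95,47,0,0,0,0,1]]]'
python3 - <<'E'
from h import *
cv2.imwrite("pics/side5.png",get_image("side")[:,:,::-1])
E
```

```text
clock: 8.68
position: [0.5557, 0.1745, 0.3638]
ee_rot: [0.567, 3.089, 0.001]
force: [0.1, -0.2, 0.8]
width: 0.003
```

View pics/side5.png

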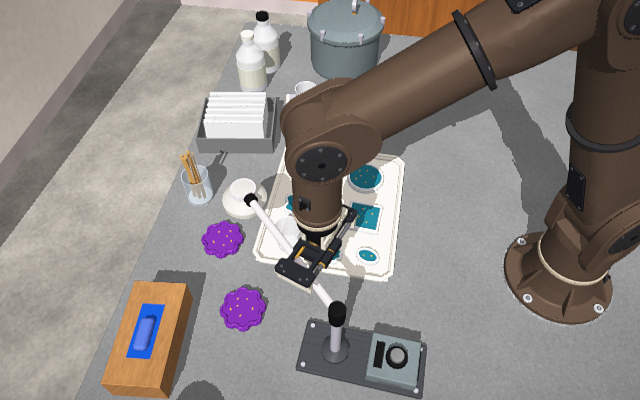

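side5 shows the lamp arm swinging with the fingers, the head now at (243,198) and the castings undisturbed. I'll push on.

```bash
python3 -m pendant '[[[-4,6,0,0,0,0,1],[-8,12,0,0,0,0,1],[-12,18,0,0,0,0,1],[-15,23,0,0,0,0,1],[-18,28,0,0,0,0,1],[-20,34,0,0,0,0,1],[-22,40,0,0,0,0,1],[-24,46,0,0,0,0,1],[-26,54,0,0,0,0,1],[-26,54,0,0,0,0,1]]]'
python3 - <<'E'
from h import *
cv2.imwrite("pics/side6.png",get_image("side")[:,:,::-1])
cv2.imwrite("pics/scene6.png",get_image("scene")[:,:,::-1])
E
```

```text
clock: 9.98
position: [0.5989, 0.2166, 0.3638]
ee_rot: [0.565, 3.089, 0.002]
force: [0.3, -0.1, 0.1]
width: 0.008
```

View pics/side6.png

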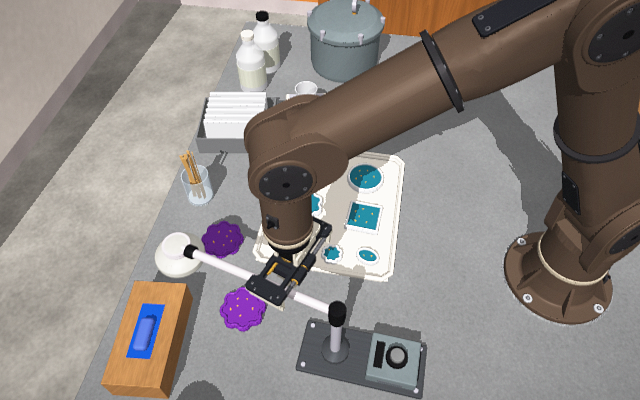

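View pics/scene6.png

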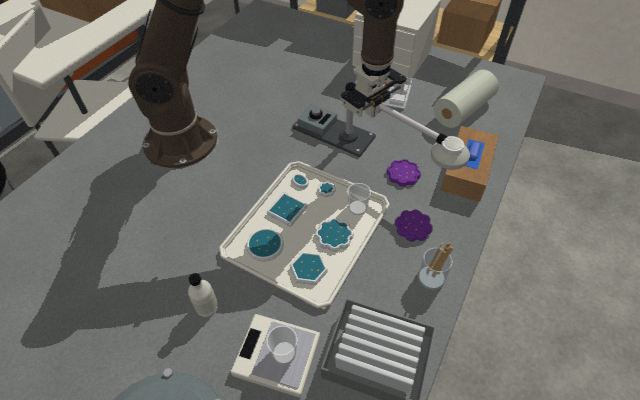

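Run:
```python
from h import *
cs=cam("side");cc=cam("scene")
print("head",two(cs,(179,241),cc,(453,145)))
b=cv2.imread("pics/scene6.png");a=cv2.imread("pics/side0.png")
for n,c,i,(x,y) in(("scene",cc,b,(334,234)),("side",cs,a,(303,203))):
    h=cv2.cvtColor(i,cv2.COLOR_BGR2HSV);m=cv2.inRange(h,(82,110,40),(105,255,255))
    m=cv2.morphologyEx(m,cv2.MORPH_CLOSE,np.ones((5,5),np.uint8));k,l,st,ce=cv2.connectedComponentsWithStats(m);j=l[y,x];print(n,st[j],onz(c,ce[j],.020))
s=arm.observe();A=R.from_rotvec(s["ee_rot"]).as_matrix();print(s["position"],(A.T@(np.array([.6435,-.106,.5])-s["position"])*1000).round())
```

```text
head (array([0.85078436, 0.17537966, 0.21147935]), np.float64(0.010335160076206003))
scene [318 220  32  27 566] [ 0.64381624 -0.10595489  0.02      ]
side [286 191  34  26 612] [ 0.64371121 -0.10595878  0.02      ]
[0.59868742 0.21585639 0.36386281] [-156. -285. -136.]
```

Head centre is at about (0.851, 0.175), well off the tray (x up to about 0.735, y up to about 0.09). Both views agree on the scallop at (0.6437, -0.106). Next I'll back off and go over it high.

```bash
python3 -m pendant '[[[-2,-15,0,0,0,0,1],[-4,-40,0,0,0,0,1],[-24,-80,0,0,0,0,1],[-48,-120,0,0,0,0,1],[-75,-165,0,0,0,0,1],[-105,-210,0,0,0,0,1],[-132,-250,0,0,0,0,1],[-150,-275,0,0,0,0,1],[-156,-285,20,0,0,0,1],[-156,-285,60,0,0,0,1],[-156,-285,95,0,0,0,1],[-156,-285,105,0,0,0,1],[-156,-285,105,0,0,0,1],[-156,-285,105,0,0,0,1]]]'
python3 - <<'E'
from h import *
s=arm.observe();cv2.imwrite("pics/w7.png",get_image("wrist")[:,:,::-1]);cv2.imwrite("pics/scene7.png",get_image("scene")[:,:,::-1])
A=R.from_rotvec(s["ee_rot"]).as_matrix();print(s["position"],A.round(3),(A.T@(np.array([.6437,-.106,.218])-s["position"])*1000).round(1))
print(proj(cam("wrist",s),(.6437,-.106,.02)))
E
```

```text
clock: 11.82
position: [0.6436, -0.1062, 0.2601]
ee_rot: [0.566, 3.088, 0.0]
force: [0.5, 0.4, -0.2]
width: 0.002
[ 0.64360196 -0.10616357  0.26012572] [[-0.935  0.355  0.002]
 [ 0.355  0.935 -0.   ]
 [-0.002  0.001 -1.   ]] [ 0.1  0.2 42.1]
[314.92930023 208.4596451 ]
```

View pics/w7.png

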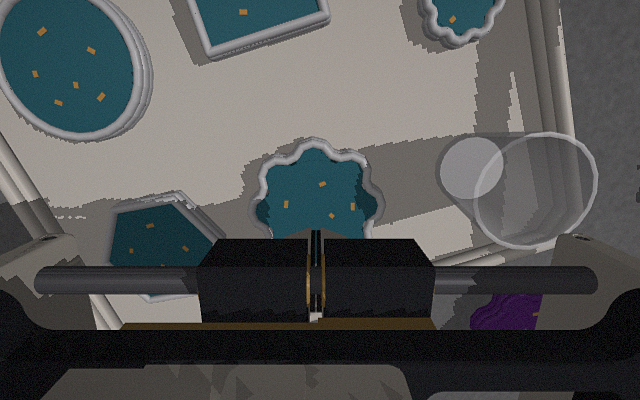

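View pics/scene7.png

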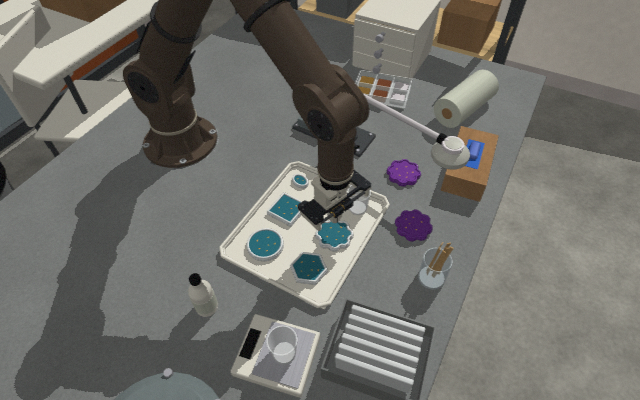

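w7 shows the large scallop under the fingertips, centred near (316,208) as predicted, with the cup off to the right at (535,190). The gripper body will clear the cup's rim by about 24 mm. I'll lower to 15 mm above the rim and hold.

```bash
python3 -m pendant '[[[0,0,12,0,0,0,1],[0,0,24,0,0,0,1],[0,0,34,0,0,0,1],[0,0,41,0,0,0,1],[0,0,44,0,0,0,1],[0,0,44,0,0,0,1],[0,0,44,0,0,0,1]]]'
python3 - <<'E'
from h import *
a=get_image("side");cv2.imwrite("pics/side8.png",a[:,:,::-1]);b=get_image("scene")
cv2.imwrite("pics/c8.png",cv2.resize(b[150:310,215:415,::-1],None,fx=4,fy=3.7))
E
python3 -m pendant '[[[0,0,0,0,0,0,1],[0,0,0,0,0,0,1],[0,0,0,0,0,0,1],[0,0,0,0,0,0,1],[0,0,0,0,0,0,1],[0,0,0,0,0,0,1],[0,0,0,0,0,0,1],[0,0,0,0,0,0,1],[0,0,0,0,0,0,1],[0,0,0,0,0,0,1],[0,0,0,0,0,0,1],[0,0,0,0,0,0,1],[0,0,0,0,0,0,1],[0,0,0,0,0,0,1],[0,0,0,0,0,0,1],[0,0,0,0,0,0,1],[0,0,0,0,0,0,1],[0,0,0,0,0,0,1],[0,0,0,0,0,0,1],[0,0,0,0,0,0,1]]]'
```

```text
clock: 12.8
position: [0.6433, -0.1063, 0.2151]
ee_rot: [0.567, 3.089, 0.0]
force: [0.7, -0.3, 0.9]
width: 0.008
clock: 15.4
position: [0.6431, -0.1062, 0.2147]
ee_rot: [-0.567, -3.09, -0.0]
force: [0.2, -0.3, -0.8]
width: 0.002
```

View pics/c8.png

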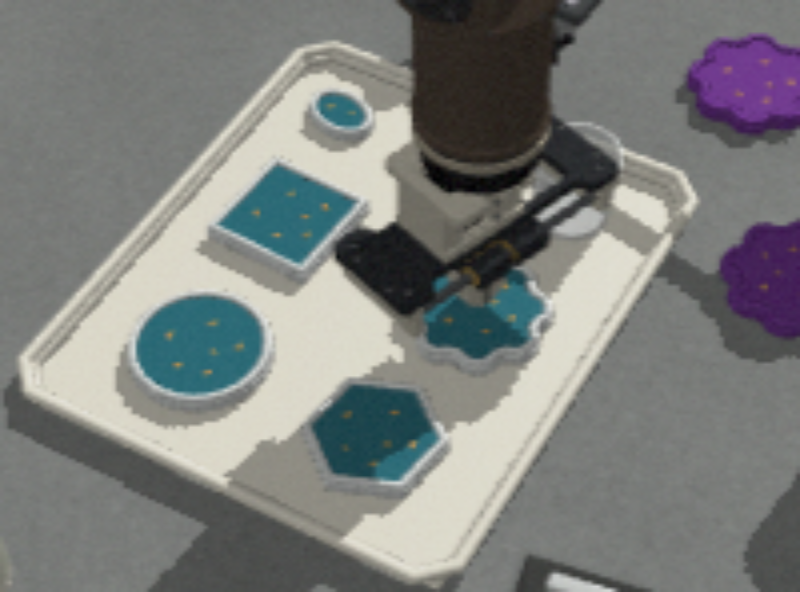

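View pics/side8.png

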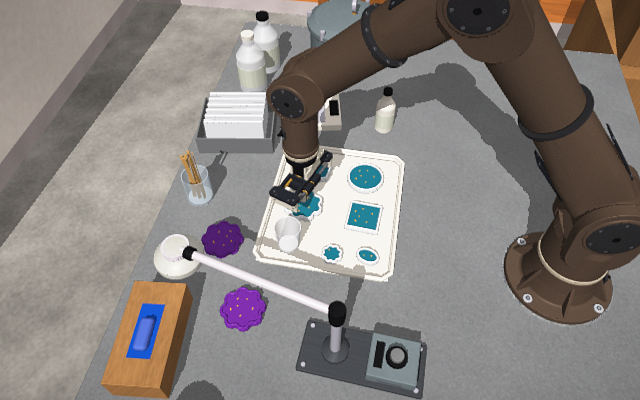

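Run:
```python
from cell import arm
s=arm.observe();print(s["clock"],s["force"],s["position"]);print(arm.sign_off())
```

```text
15.4 [ 0.16223375 -0.31912735 -0.75406752] [ 0.64314399 -0.106189    0.21471308]
the job is handed in; nothing more can be done
None
```

I pressed the lamp button, swung the lamp head off the tray and pointed at the large teal scalloped coaster. I then handed the job in at 15.4 s. The one thing I couldn't confirm is that the lamp actually went off, because none of the camera pictures show whether it is lit.

- **Button:** I pressed it once, all the way down. A light touch afterwards, too shallow to switch it again, met the spring about 6 mm above where the press had stopped, which matches the full travel. That press was harder than needed, about 60 N at the wrist against the 120 N limit.
- **Lamp arm:** The head's centre ended at about (0.85, 0.18), its nearest edge several centimetres outside the tray. The two views of the head disagreed by about 10 mm, well inside that gap.
- **Pointing:** I held the closed fingertips for about 2.6 s, about 14 mm above the rim and within 1 mm of the measured middle. Wrist force stayed below 1 N. The arm was still in that pose, touching nothing, when I handed in.
- **Other objects:** In the last pictures the castings I could see, the cup and the bottle had not visibly moved.

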